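# Put the spare battery pack on charge

## Robot

A 6-joint arm with a two-finger parallel gripper is mounted at the origin on the work surface. World frame = base frame: x ahead of the robot, y to its left, z up, the work surface at z = 0. Lengths are in mm, angles in rad, forces in N, time in s.
With the tool pointing down it reaches from about 425 to 950 mm from the base axis. Payload 14.7 kg.
Tool frame: the origin (TCP) lies midway between the tips of the shut fingers; the grasp point (between the pads) lies 19 mm behind it; z points along the fingers, y is the line along which they close (so a half turn about z gives the same grasp; the last joint's range is limited). The gripper opens to 85 mm and grips with 20 to 120 N. Pads are 22 mm wide; open, the fingers measure 114 mm over their backs; the gripper's body (76 mm by 85 mm) begins 54 mm behind the grasp point. The pads swing forward as they close: fully open they stand 13 mm farther back than shut.
Start: joints at [-1.394, 0.48, 1.596, -0, 1.065, -0.047], TCP at [144.276, -633.78, 231.297] pointing down, gripper open.
Joint ranges: [-2.75, 2.75], [-0.82, 2.05], [0.23, 2.67], [-1.56, 4.7], [0.09, 2.69], [-2.92, 2.92]. Speed limits (rad/s): [1.89, 1.89, 2.39, 3.01, 3.01, 3.01].

## Interface

Orientations are given as a rotation vector (axis times angle).
In Python, from rig import manip gives the robot as it stands.
- The arm moves only by the tool drive_tool, never from a script. Its argument "rows" is a list of rows, each a list of 7 numbers: the turn, a rotation vector about the tool's x, y, z in degrees, then the shift along the tool's x, y, z in cm, then the gripper's target within -1 to 1 (shut at 1, half-way at 0, fully open at -1). A call has 1 to 10 rows; each row shifts and turns the commanded pose from where the row before left it, along the tool's axes as they then stand; what a row does not reach is not made up. A row lasts 1/12 s, in which the tool goes at most 41.7 mm and 7.16 degrees, less where a joint would pass 70% of its speed; a pose out of reach is approached as far as the arm can. A call is refused whole if a number of a shift passes 4.17 or a number of a turn 7.16, either way. A call with a gripper value outside its range is refused whole. The fingers move at their own pace and stop on an object; the grip force is fixed at half the most. Time passes only in rows, so rows that do not move let the fingers close. It gives the time, the measured TCP pose, the force, the opening and the grip force at its end, in the units of the state.
- manip.get_obs(): the state, without advancing time (a new reading comes with each control period).
- manip.get_image(name): name is "scene" or "top"; returns (picture, depth): 480x640x3 uint8, red, green, blue; 480x640 float32, mm along the optical axis (not along the pixel's ray), 0 where there is no reading.
- manip.get_calibration(name): a dict with "intrinsics" (3x3 intrinsics, pixels), "D" ([k1, k2, p1, p2, k3] as OpenCV has them; the pictures are not rectified), "R" (3x3) and "t" (3): a world point X has camera coordinates R X + t. Camera axes: x right, y down, z forward; pixel columns grow to the right and rows downward; lengths in mm; the calibration is good to about 2 mm. A picture is of the moment at which its call begins. get_calibration takes no time and is no camera call.
- manip.close_job(): hands the job in; it is judged then, once.
Trained networks look in the newest picture that a camera, given by its name, has taken for a name from the list of things; names that differ only in an ending like _2 or _b are one class to them, and where a whole thing is asked for, a point or a joint stands for the part that bears it (a point fixed in the world has none). Each returns a list of dicts, best first, with "confidence" (0 to 1); they miss things now and then, are a little off and sometimes report something else, mostly with a low value. They report only what shows in the picture. A call takes as long as a camera call. They do not tell look-alikes from the thing itself.
- manip.silhouettes(camera, name): "pixels" (480x640 bool, what is visible of it) and "extent" ([left, top, right, bottom] in pixels, round what is visible of it).
The state is a dict: "time_s": time; "q": joint angles; "qd": joint speeds; "joint_torque": joint torques, N m; "eef_pos": TCP position; "tcp_rot": TCP orientation; "contact_force": force on the tool from outside, world axes, zero at the start; "wrist_torque": the same for the moment, N m; "gripper_width": finger opening in mm; "gripper_force": force on a finger pad.
Only numpy, scipy, OpenCV 4.12 (cv2) and the standard library are available. Lean on these libraries where they do the work, as an engineer would, in place of code of your own. Each camera call takes 0.05 s, during which the arm holds its last target. There are 200 camera calls.

## Task

Put the spare tool battery on charge in the one empty bay of the three-bay charging dock: press the bay's latch tab down until the latch stays open, then push the pack fully home with its lug to the rear so that the latch snaps shut over the lug. Then take the stylus from its wooden block and with its tip, keeping the fingers off the switch box, switch on the rocker that has the same place in the row (left, middle or right) as that bay, leaving the other rockers off. Stand the stylus back in its block, let go, and leave the charged packs and the other things on the bench where they are.

Things in the scene. Friction and masses are not known exactly. Their poses are not given: they have to be found in the camera images.
- place0 (a point): Left (+y) place in the row of bays, on top of the slab (z 8 mm), straight below the slot floor's centre (45 mm lower) of the bay that stands there; rocker0 belongs to it.
- place1 (a point): Middle place in the row, likewise; rocker1 belongs to it.
- place2 (a point): Right (-y) place in the row, likewise; rocker2 belongs to it.
- bay_a_pocket: Slot of the empty bay: grey open pocket, fixed, leaning 25 deg to the robot. Origin: centre of its floor; z along the slot to its mouth (up, to the robot); x to its rear (away from robot, up); y left along the row. Inside x -29 to 31, y +-27.5 mm; walls 6 mm thick, 50 high in front, 45 at the sides, 40 at the rear. Three such bays stand in a row, 115 mm apart; which is empty varies.
- bay_a_latch (a joint): Steel lever at the empty slot's rear, hinged about slot y at slot x 58, z 50 mm. 0 shut, 0.7 rad open; snaps to the nearer end and stays. Shut, its lip (slot x 46-64, z 67-73) bars the way and pressing the lip only shuts it harder. Open, the lip is clear and a toe stands up at slot x 47, z 58: the pack's lug pressing it down over its last 8 mm (3 to 6 N) trips the latch shut.
- bay_a_tab (a point): Point to press: top of the latch's black thumb tab (39 mm in slot x, 40 in y, 6 thick), which sticks out to the rear; with the latch shut it is at slot x 96, y 0, z 58 mm. Moves with the latch. Press along the slot's -z with about 2 N: after 14 mm it goes over by itself, at 29 mm it meets its stop.
- pack: Spare battery, upright on the table: dark block 56 (x) x 50 (y) x 120 mm (z), 0.5 kg, lowest 12 mm narrower by 5 mm a side. Origin: middle of underside, z up. On its +x face, turned away from the robot, a grey lug 24 mm long (to x 52), 26 wide, z 50 to 64. Grip across y near the top. Home in the slot its axes agree with the slot's, underside on the slot floor, lip 3 mm above the lug.
- pack_b: A charged pack, the same as the spare one, held in an occupied bay; leave it.
- pack_c: A charged pack in the other occupied bay; leave it.
- bank: Grey switch box fixed on the table, 64 (x) x 118 mm (y). Three black rockers in a row at y +30, 0, -30 mm, in troughs 18 mm wide between ribs with tops at z 54 mm. Origin at the middle of its underside, x away from the robot, y left, z up.
- rocker0 (a joint): Left (+y) rocker, 34 mm long (box x), 14 wide, pivoting about y at box x 0, z 42 mm. 0 off: its far (+x) end stands up, top at x 12 being z 49 mm; 0.5 rad on: that end is down, top at z 43. Snaps to either end past the middle; 2 N pressed down at x 12 switches it on.
- rocker1 (a joint): Middle rocker, the same.
- rocker2 (a joint): Right (-y) rocker, the same.
- holder: Wooden block 60 x 60 x 95 mm fixed on the table, origin at the middle of its underside; an 18 mm square hole runs down through its middle.
- stylus: Stylus 166 mm long, 80 g, upright in the block. Origin at its tip, z up. Steel tip 7 mm thick for 12 mm, shank 10 mm thick to 90 mm, then a collar 30 mm wide, 4 thick, whose underside at 90 mm rests on the block (tip 5 mm above the table), then a round black grip 18 mm thick from 94 to 166 mm.
- tape_measure: Red tape measure, bystander.
- knife: Blue utility knife, bystander.
- acrylic: Clear acrylic offcut lying flat, bystander.
- square: Try square, bystander.
- glue: White glue bottle, 150 mm high, bystander.
- clamp: Bar clamp, bystander.
- offcut: Wood offcut, bystander.
- bay_b_latch (a joint): Latch of pack_b's bay, the same kind, shut at 0; leave it shut.
- bay_c_latch (a joint): Latch of pack_c's bay, the same kind, shut at 0; leave it shut.
There are look-alikes about, which are no part of the job. Leave any red look-alike of the stylus alone.

How it is judged:
By the outcome, as a careful person would: the job done as asked, in the order asked, and still so for the second after the job is handed in, with the robot touching nothing.
It also fails if it takes over 72 s, if anything falls off the work surface, if the arm or the gripper's body presses on something with over 40 N, if the wrist force passes 120 N, or if a joint passes its speed limit or range.

## Working session

There is one attempt and no reset: what is moved stays moved. The work goes in short steps, Python scripts to look and compute and a tool call to move; the robot and the scene stay as the last step left them, time stands still between calls to the robot, and variables do not carry over. Pictures are saved under pics/ and viewed, at most 11 in all, crops included, and the job is handed in when it is done.

Besides the shell and the picture viewer there is one more tool, called after ">>>" as name(argument=value, ...), one argument or row to a line, values as JSON. drive_tool: Moves the arm, as the interface text tells. Its arguments: {"type":"object","properties":{"rows":{"type":"array","items":{"type":"array","items":{"type":"number"}}}},"required":["rows"]}

```bash
mkdir -p pics; cat > h.py <<'E'
import numpy as np,cv2,pickle
from rig import manip
from scipy.spatial.transform import Rotation as Ro
def snap(c,fn=None):
    im,d=manip.get_image(c)
    if fn: cv2.imwrite('pics/'+fn,im[:,:,::-1])
    return im,d
def world(c,d,mask=None):
    k=manip.get_calibration(c)
    v,u=np.nonzero((d>0) if mask is None else (mask&(d>0)))
    p=cv2.undistortPoints(np.stack([u,v],1).astype(np.float64)[:,None],np.array(k['intrinsics'],float),np.array(k['D'],float))[:,0]
    z=d[v,u].astype(float)
    X=np.c_[p*z[:,None],z]
    return (X-np.array(k['t']).ravel())@np.array(k['R']),u,v
E
python3 - <<'E'
from h import *
for c in('scene','top'):
    im,d=snap(c,c+'0.png'); 
    k=manip.get_calibration(c); print(c,-np.array(k['R']).T@np.array(k['t']).ravel(), np.array(k['intrinsics'])[0,0])
    for n in('pack','bay_a_pocket','bay_a_tab','bank','rocker0','holder','stylus'):
        for s in manip.silhouettes(c,n):
            P,u,v=world(c,d,s['pixels'])
            print(n,round(s['confidence'],2),s['extent'],np.median(P,0).round() if len(P) else '',np.percentile(P,3,axis=0).round(),np.percentile(P,97,axis=0).round())
    pickle.dump((im,d),open(c+'0.pkl','wb'))
print(manip.get_obs())
E
```

```text
scene [1296.28168612  955.74098604 1000.09227182] 608.5643311182395
pack 0.94 [276.3, 190.4, 314.6, 228.5] [ 590. -118.  138.] [ 544. -159.   90.] [ 628. -110.  171.]
pack 0.55 [269.9, 158.4, 302.1, 199.6] [ 476. -335.   84.] [ 440. -376.   28.] [ 508. -321.  124.]
pack 0.55 [327.8, 240.3, 362.6, 278.2] [601. 112. 139.] [561.  73.  95.] [634. 119. 171.]
bay_a_pocket 0.85 [279.7, 231.3, 331.8, 268.9] [642. -17.  89.] [570. -56.  57.] [683.  10. 147.]
bay_a_tab 0.71 [283.9, 229.4, 306.1, 245.8] [655. -21. 141.] [633. -40. 132.] [688.  -7. 149.]
bank 0.65 [429.0, 290.8, 484.2, 347.9] [469. 333.  36.] [419. 265.   4.] [495. 382.  57.]
bank 0.4 [306.5, 251.9, 333.9, 273.7] [663.  92. 142.] [639.  72. 131.] [694. 108. 150.]
bank 0.16 [217.6, 210.3, 245.8, 242.7] [ 703. -268.   50.] [ 662. -310.    1.] [ 727. -250.   69.]
rocker0 0.59 [447.7, 306.7, 454.6, 313.5] [463. 309.  49.] [445. 305.  44.] [472. 316.  51.]
rocker0 0.16 [506.2, 295.3, 539.8, 354.8] [407. 471.  85.] [380. 441.  15.] [421. 492. 152.]
holder 0.79 [399.4, 312.1, 440.9, 362.3] [600. 352.  66.] [558. 301.   6.] [615. 366.  
[... 2424 characters left out ...]
54.]
{'time_s': 0.8, 'q': array([-1.39361051e+00,  4.80197029e-01,  1.59628958e+00, -2.66420958e-06,
        1.06510129e+00, -4.65966946e-02]), 'qd': array([-0.00178323,  0.00073504, -0.0001997 , -0.00057838,  0.00093514,
        0.001578  ]), 'joint_torque': array([-3.51507770e-03, -9.50410151e+01, -4.30627763e+01, -6.64154722e-04,
        6.65604148e-04, -4.09388372e-05]), 'eef_pos': array([ 144.26935645, -633.78753023,  231.30237576]), 'tcp_rot': array([ 3.12194224e+00,  3.50785197e-01, -3.16577393e-06]), 'contact_force': array([-0.50463378,  0.61898557,  0.92878827]), 'wrist_torque': array([ 0.026463  ,  0.01861229, -0.00347336]), 'gripper_force': 0.0, 'gripper_width': 85.33328943419667}
```

```bash
python3 - <<'E'
import cv2
a=cv2.imread('pics/scene0.png');b=cv2.imread('pics/top0.png')
cv2.imwrite('pics/s1.png',cv2.resize(a[130:380,190:560],(800,540),interpolation=cv2.INTER_CUBIC))
cv2.imwrite('pics/t1.png',cv2.resize(b[180:340,180:500],(800,400),interpolation=cv2.INTER_CUBIC))
E
```

```text
(no output)
```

View pics/s1.png

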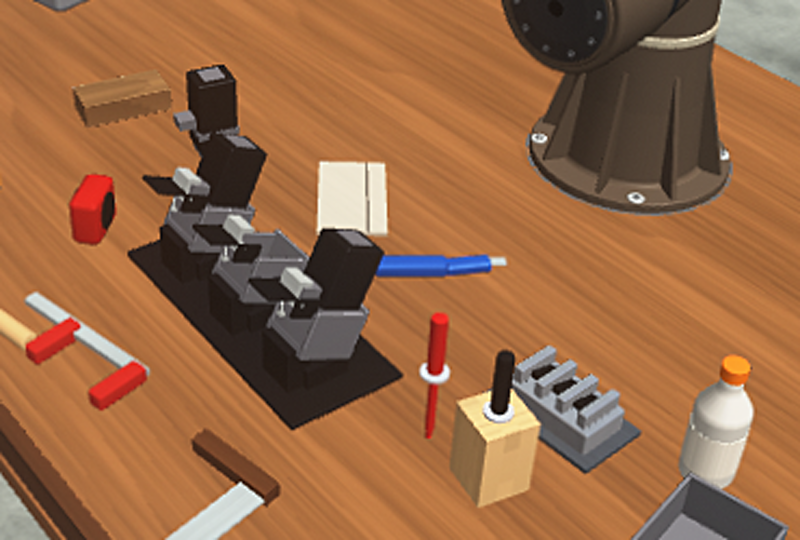

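View pics/t1.png

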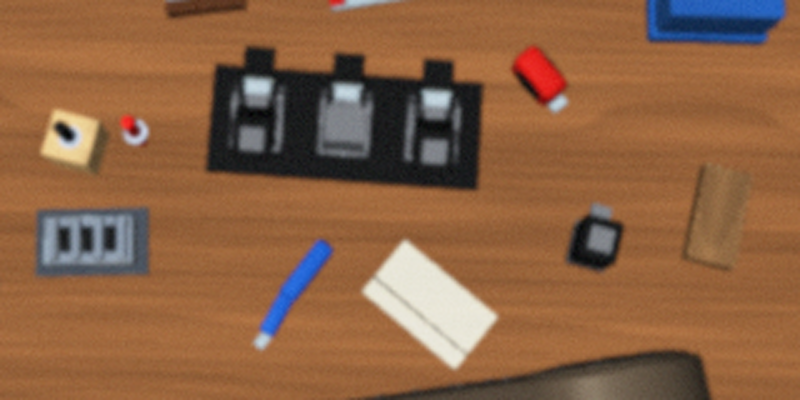

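Spare pack: scene crop (212,105), free-standing with its lug to the rear. Empty bay: the middle one, at top crop (345,125). There are two stylus candidates in the scene crop: black at (503,385) in the block and red at (438,345). The black one stands in the wooden block and has the black grip, so it is the one meant. The next step fits models to the depth clouds.

```bash
cat > fit.py <<'E'
from h import *
from scipy.optimize import least_squares
def sdf(P,boxes):
    best=np.full(len(P),1e9)
    for b in boxes:
        b=np.array(b,float);c=(b[0::2]+b[1::2])/2;h=(b[1::2]-b[0::2])/2
        q=np.abs(P-c)-h
        s=np.linalg.norm(np.maximum(q,0),axis=1)+np.minimum(q.max(1),0)
        best=np.minimum(best,s)
    return best
c,s=np.cos(np.radians(25)),np.sin(np.radians(25))
S=np.array([[c,0,-s],[0,1,0],[s,0,c]]) # cols slot axes in dock frame
def dock(P,empty=1):
    d=np.full(len(P),1e9)
    for i,y in enumerate((115,0,-115)):
        Q=(P-[0,y,53])@S
        b=[[-35,-29,-33.5,33.5,-6,50],[-35,37,27.5,33.5,-6,45],[-35,37,-33.5,-27.5,-6,45],[31,37,-33.5,33.5,-6,40],[-35,37,-33.5,33.5,-6,0],[76.5,115.5,-20,20,52,58]]
        if i!=empty: b+=[[-28,28,-25,25,0,120]]
        d=np.minimum(d,sdf(Q,b))
    return d
def fit(f,P,x0,z=False,n=4000):
    rng=np.random.default_rng(0);P=P[rng.permutation(len(P))[:n]]
    def loc(p,P):
        cy,sy=np.cos(p[2]),np.sin(p[2]);R=np.array([[cy,-sy,0],[sy,cy,0],[0,0,1]])
        return (P-[p[0],p[1],p[3] if z else 0])@R
    x0=list(x0)+([0] if z else [])
    r=least_squares(lambda p:f(loc(p,P)),x0,loss='soft_l1',f_scale=2,x_scale=[10,10,.1]+([10] if z else []))
    return r.x, np.median(np.abs(f(loc(r.x,P))))
E
cat > m1.py <<'E'
from fit import *
for cam in('scene','top'):
    im,d=pickle.load(open(cam+'0.pkl','rb'))
    W,u,v=world(cam,d)
    sel=lambda a,b,e,f,g,h:W[(W[:,0]>a)&(W[:,0]<b)&(W[:,1]>e)&(W[:,1]<f)&(W[:,2]>g)&(W[:,2]<h)]
    t=sel(400,700,-200,200,-20,8); print(cam,'table z',np.percentile(W[np.abs(W[:,2])<15][:,2],[5,50,95]).round(1))
    print('dock',fit(dock,sel(530,710,-180,170,35,200),(605,-25,-.04),True))
    print('pack',fit(lambda P:sdf(P,[[-28,28,-25,25,12,120],[28,52,-13,13,50,64]]),sel(420,530,-385,-310,15,150),(465,-350,-.1),True))
    print('holder',fit(lambda P:sdf(P,[[-30,30,-30,30,0,95]]),sel(530,625,290,380,10,102),(580,332,-.1),True))
    b=[[-32,32,a,e,0,54] for a,e in((-59,-39),(-21,-9),(9,21),(39,59))]+[[-17,17,-51,51,0,45]]
    print('bank',fit(lambda P:sdf(P,b),sel(400,510,235,390,20,70),(455,310,0),True))
    g=sel(560,605,310,360,112,175)
    if len(g)>5:
        r=least_squares(lambda p:np.hypot(g[:,0]-p[0]-p[2]*(g[:,2]-100),g[:,1]-p[1]-p[3]*(g[:,2]-100))-9,[580,335,0,0],loss='soft_l1')
        print('sty',len(g),r.x,g[:,2].max())
    k=sel(420,490,240,390,46,70); print('ribs',len(k),np.median(k,0),cv2.minAreaRect(k[:,:2].astype(np.float32)))
E
python3 m1.py
```

```text
scene table z [-2.8  1.4  7.4]
dock (array([ 6.20257648e+02, -2.52239648e+01, -4.40041341e-02, -8.46010586e-01]), np.float64(2.2609973225123063))
pack (array([ 4.61356330e+02, -3.53360617e+02, -2.40314144e-01,  1.85243789e+00]), np.float64(1.6479344398293616))
holder (array([ 5.79909506e+02,  3.31199261e+02, -2.24592046e-01,  1.65963511e+00]), np.float64(1.002114241158191))
bank (array([4.52649722e+02, 3.09103096e+02, 4.33232977e-02, 1.15329490e+00]), np.float64(1.8091004020353125))
sty 225 [ 5.79133753e+02  3.31932401e+02  1.23049325e-02 -1.97314010e-02] 174.5472484043003
ribs 613 [458.75724375 311.01617609  52.96907828] ((454.58258056640625, 312.07464599609375), (61.0129508972168, 106.24217224121094), 1.8895162343978882)
top table z [-7.8  1.  10.2]
dock (array([ 6.16622248e+02, -2.45615391e+01, -4.49901228e-02,  2.98604018e+00]), np.float64(2.2577220838406555))
pack (array([ 4.61943439e+02, -3.52513273e+02, -2.39521685e-01,  2.04247715e+00]), np.float64(1.9346890788066418))
holder (array([ 5.80051610e+02,  3.31748781e+02, -2.17943957e-01,  1.03851905e+00]), np.float64(1.2339976446385454))
bank (array([4.55624486e+02, 3.12465603e+02, 7.88538675e-02, 2.28468692e+00]), np.float64(2.64540435869041))
sty 45 [ 5.81129285e+02  3.29730969e+02 -2.35148944e-02  5.51019242e-02] 174.30293459970784
ribs 349 [454.3062062  316.30595609  52.81157619] ((453.1935729980469, 310.5555725097656), (57.87644958496094, 102.9370346069336), 4.462978363037109)
```

```bash
cat > plan.py <<'E'
from h import *
DOCK=np.array([618.5,-25,0.5]);DY=-.0445
c,s=np.cos(np.radians(25)),np.sin(np.radians(25))
RZ=lambda a:Ro.from_euler('z',a).as_matrix()
SL=RZ(DY)@np.array([[c,0,-s],[0,1,0],[s,0,c]])
O=DOCK+[0,0,53]
FL=np.diag([1,-1,-1.])
TS=SL@FL
slot=lambda *p:O+SL@np.array(p,float)
down=lambda yaw:RZ(yaw)@FL
def now():
    o=manip.get_obs();return np.array(o['eef_pos']),Ro.from_rotvec(o['tcp_rot']).as_matrix()
def plan(wps,g,start=None,step=38):
    """wps: list of (pos,R); prints rows"""
    p,R=start or now();out=[]
    for P,Q in wps:
        rv=Ro.from_matrix(R.T@Q).as_rotvec();D=np.asarray(P)-p
        n=max(1,int(np.ceil(max(np.abs(rv).max()/np.radians(7),np.linalg.norm(D)/step))))
        Rr=R
        for i in range(n):
            out.append([*np.degrees(rv/n).round(1)]+[*(Rr.T@D/n/10).round(2)]+[g]);Rr=Rr@Ro.from_rotvec(rv/n).as_matrix()
        p,R=np.asarray(P),Q
    for i in range(0,len(out),10): print('['+','.join('['+','.join('%g'%x for x in r)+']' for r in out[i:i+10])+']')
def st():
    o=manip.get_obs();print('t',round(o['time_s'],2),'p',o['eef_pos'].round(1),'F',o['contact_force'].round(1),'w',round(o['gripper_width'],1),'f',round(o['gripper_force'],1),'slot',(SL.T@(o['eef_pos']-O)).round(1),'rot err',np.degrees(Ro.from_matrix(TS.T@now()[1]).as_rotvec()).round(1))
E
python3 - <<'E'
from plan import *
print(slot(96,0,58))
plan([((190,-560,300),now()[1]),(slot(98,0,140),TS),(slot(98,0,70),TS)],1)
E
```

```text
[680.93182202 -27.78005139 146.63720478]
[[0,0,0,2.03,-2.06,-2.29,1],[0,0,0,2.03,-2.06,-2.29,1],[0,0,0,2.03,-2.06,-2.29,1],[-0.2,1.3,0.8,2.97,-2.2,0.41,1],[-0.2,1.3,0.8,2.93,-2.25,0.47,1],[-0.2,1.3,0.8,2.89,-2.29,0.53,1],[-0.2,1.3,0.8,2.85,-2.33,0.59,1],[-0.2,1.3,0.8,2.8,-2.37,0.65,1],[-0.2,1.3,0.8,2.75,-2.41,0.7,1],[-0.2,1.3,0.8,2.7,-2.45,0.76,1]]
[[-0.2,1.3,0.8,2.65,-2.49,0.81,1],[-0.2,1.3,0.8,2.59,-2.53,0.86,1],[-0.2,1.3,0.8,2.54,-2.57,0.91,1],[-0.2,1.3,0.8,2.48,-2.61,0.96,1],[-0.2,1.3,0.8,2.42,-2.64,1.01,1],[-0.2,1.3,0.8,2.36,-2.68,1.06,1],[-0.2,1.3,0.8,2.3,-2.72,1.1,1],[-0.2,1.3,0.8,2.23,-2.75,1.15,1],[-0.2,1.3,0.8,2.17,-2.78,1.19,1],[-0.2,1.3,0.8,2.1,-2.82,1.23,1]]
[[-0.2,1.3,0.8,2.04,-2.85,1.27,1],[-0.2,1.3,0.8,1.97,-2.88,1.3,1],[0,0,0,0,-0,3.5,1],[0,0,0,0,-0,3.5,1]]
```

>>> drive_tool(
  rows=[
    [0, 0, 0, 2.0, -2.1, -2.3, 1],
    [0, 0, 0, 2.0, -2.1, -2.3, 1],
    [0, 0, 0, 2.0, -2.1, -2.3, 1],
    [-0.2, 1.3, 0.8, 3.0, -2.2, 0.4, 1],
    [-0.2, 1.3, 0.8, 2.9, -2.2, 0.5, 1],
    [-0.2, 1.3, 0.8, 2.9, -2.3, 0.5, 1],
    [-0.2, 1.3, 0.8, 2.8, -2.3, 0.6, 1],
    [-0.2, 1.3, 0.8, 2.8, -2.4, 0.6, 1],
    [-0.2, 1.3, 0.8, 2.7, -2.4, 0.7, 1],
    [-0.2, 1.3, 0.8, 2.7, -2.5, 0.7, 1],
  ],
)

```text
time_s: 1.63
eef_pos: [357.4, -361.3, 272.3]
tcp_rot: [3.118, 0.195, 0.253]
contact_force: [1.1, 0.6, 0.2]
gripper_width: -0.2
gripper_force: 0.0
```

>>> drive_tool(
  rows=[
    [-0.2, 1.3, 0.8, 2.6, -2.5, 0.8, 1],
    [-0.2, 1.3, 0.8, 2.6, -2.5, 0.8, 1],
    [-0.2, 1.3, 0.8, 2.5, -2.6, 0.9, 1],
    [-0.2, 1.3, 0.8, 2.5, -2.6, 0.9, 1],
    [-0.2, 1.3, 0.8, 2.4, -2.6, 1.0, 1],
    [-0.2, 1.3, 0.8, 2.4, -2.7, 1.0, 1],
    [-0.2, 1.3, 0.8, 2.3, -2.7, 1.1, 1],
    [-0.2, 1.3, 0.8, 2.2, -2.8, 1.1, 1],
    [-0.2, 1.3, 0.8, 2.2, -2.8, 1.2, 1],
    [-0.2, 1.3, 0.8, 2.1, -2.8, 1.2, 1],
  ],
)

```text
time_s: 2.47
eef_pos: [598.1, -80.4, 232.4]
tcp_rot: [3.067, -0.026, 0.607]
contact_force: [1.1, -1.2, -0.5]
gripper_width: -0.0
gripper_force: 0.0
```

```bash
python3 - <<'E'
from plan import *
st()
plan([(slot(98,0,100),TS),(slot(98,0,70),TS)],1,step=25)
E
```

```text
t 2.47 p [598.1 -80.4 232.4] F [ 1.1 -1.2 -0.5] w -0.0 f 0.0 slot [ 59.3 -56.3 169.7] rot err [-0.  -2.6 -1.6]
[[0,0.6,0.4,1.08,-1.38,1.7,1],[0,0.6,0.4,1.05,-1.39,1.71,1],[0,0.6,0.4,1.03,-1.39,1.72,1],[0,0.6,0.4,1,-1.4,1.73,1],[0,0,0,0,0,1.5,1],[0,0,0,0,0,1.5,1]]
```

>>> drive_tool(
  rows=[
    [0, 0.6, 0.4, 1.1, -1.4, 1.7, 1],
    [0, 0.6, 0.4, 1.0, -1.4, 1.7, 1],
    [0, 0.6, 0.4, 1.0, -1.4, 1.7, 1],
    [0, 0.6, 0.4, 1.0, -1.4, 1.7, 1],
    [0, 0, 0, 0, 0, 1.5, 1],
    [0, 0, 0, 0, 0, 1.2, 1],
    [0, 0, 0, 0, 0, 0, 1],
  ],
)

```text
time_s: 3.05
eef_pos: [673.8, -28.9, 158.6]
tcp_rot: [3.059, -0.067, 0.665]
contact_force: [-0.4, 1.0, -0.8]
gripper_width: -0.2
gripper_force: 0.0
```

```bash
python3 - <<'E'
from plan import *
st()
snap('scene','s2.png')
a=cv2.imread('pics/s2.png');cv2.imwrite('pics/s2c.png',cv2.resize(a[170:300,230:400],(680,520),interpolation=cv2.INTER_CUBIC))
E
```

```text
t 3.05 p [673.8 -28.9 158.6] F [-0.4  1.  -0.8] w -0.2 f 0.0 slot [94.6 -1.4 71.8] rot err [-0.  -0.5 -0. ]
```

View pics/s2c.png

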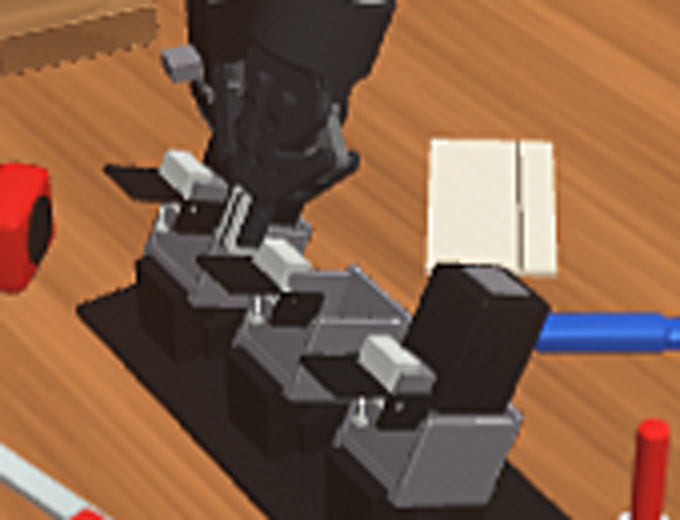

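The shut fingertips, at crop (245,240), stand just above the middle bay's tab at (235,270). I press next.

>>> drive_tool(
  rows=[
    [0, 0, 0, 0.2, 0, 1.0, 1],
    [0, 0, 0, 0, 0, 0.6, 1],
    [0, 0, 0, 0, 0, 0.5, 1],
    [0, 0, 0, 0, 0, 0.4, 1],
    [0, 0, 0, 0, 0, 0, 1],
  ],
)

```text
time_s: 3.52
eef_pos: [686.4, -29.8, 138.3]
tcp_rot: [3.058, -0.068, 0.669]
contact_force: [-0.4, -0.1, 0.1]
gripper_width: 0.3
gripper_force: 0.0
```

>>> drive_tool(
  rows=[
    [0, 0, 0, 0, 0, 0.4, 1],
    [0, 0, 0, 0, 0, 0.3, 1],
    [0, 0, 0, 0, 0, 0.3, 1],
    [0, 0, 0, 0, 0, 0, 1],
  ],
)

```text
time_s: 3.85
eef_pos: [690.6, -29.8, 129.4]
tcp_rot: [3.058, -0.068, 0.669]
contact_force: [-0.1, 0.2, 0.2]
gripper_width: 0.1
gripper_force: 0.0
```

```bash
python3 - <<'E'
from plan import *
st()
E
```

```text
t 3.85 p [690.6 -29.8 129.4] F [-0.1  0.2  0.2] w 0.1 f 0.0 slot [97.6 -1.6 38.2] rot err [-0.1 -0.3 -0. ]
```

>>> drive_tool(
  rows=[
    [0, 0, 0, 0, 0, -2.0, 1],
    [0, 0, 0, 0, 0, -3.5, 1],
    [0, 0, 0, 0, 0, -3.5, -1],
    [0, 0, 0, -1.5, 3, -2.5, -1],
    [0, 0, 0, -1.5, 3, -2.0, -1],
    [0, 0, 0, -2, 3, -1, -1],
  ],
)

```text
time_s: 4.35
eef_pos: [581.2, -115.2, 243.9]
tcp_rot: [3.055, -0.064, 0.677]
contact_force: [-0.1, -0.7, 0.1]
gripper_width: 48.2
gripper_force: 0.0
```

```bash
python3 - <<'E'
from plan import *
st()
im,d=snap('scene','s3.png')
for s_ in manip.silhouettes('scene','bay_a_tab'):
    P,u,v=world('scene',d,s_['pixels']); print(s_['confidence'],(SL.T@(np.median(P,0)-O)).round(),s_['extent'])
W,u,v=world('scene',d);Q=(W-O)@SL
m=(abs(Q[:,1])<15)&(Q[:,0]>85)&(Q[:,0]<110)&(Q[:,2]>0)&(Q[:,2]<150);print(np.percentile(Q[m,2],[10,50,90]),m.sum())
a=cv2.imread('pics/s3.png');cv2.imwrite('pics/s3c.png',cv2.resize(a[170:300,230:400],(680,520),interpolation=cv2.INTER_CUBIC))
plan([((560,-250,290),down(-.1)),((461.6,-353,200),down(-.24)),((461.6,-353,130),down(-.24))],-1)
E
```

```text
t 4.35 p [ 581.2 -115.2  243.9] F [-0.1 -0.7  0.1] w 48.2 f 0.0 slot [ 50.4 -91.7 186.6] rot err [-0.1 -0.  -0.2]
0.63 [74.  3. 46.] [280.8, 228.1, 302.5, 253.9]
[26.44862293 31.85585067 37.30831838] 63
[[-0.1,-6.2,0.8,0.23,3.33,-1.22,-1],[-0.1,-6.2,0.8,0.14,3.33,-1.23,-1],[-0.1,-6.2,0.8,0.05,3.33,-1.23,-1],[-0.1,-6.2,0.8,-0.04,3.33,-1.22,-1],[0,0,1.6,-1.75,2.25,1.8,-1],[0,0,1.6,-1.69,2.29,1.8,-1],[0,0,1.6,-1.62,2.34,1.8,-1],[0,0,1.6,-1.56,2.39,1.8,-1],[0,0,1.6,-1.49,2.43,1.8,-1],[0,0,0,0,0,3.5,-1]]
[[0,0,0,0,0,3.5,-1]]
```

View pics/s3c.png

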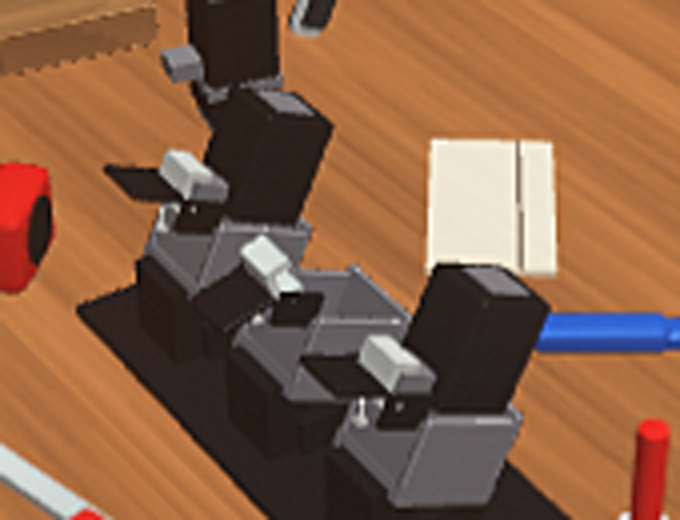

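The middle latch is open: its tab slopes down at crop (230,300), while both neighbours stay shut. I go to the pack next.

>>> drive_tool(
  rows=[
    [-0.1, -6.2, 0.8, 0.2, 3.3, -1.2, -1],
    [-0.1, -6.2, 0.8, 0.1, 3.3, -1.2, -1],
    [-0.1, -6.2, 0.8, 0, 3.3, -1.2, -1],
    [-0.1, -6.2, 0.8, 0, 3.3, -1.2, -1],
    [0, 0, 1.6, -1.7, 2.2, 1.8, -1],
    [0, 0, 1.6, -1.7, 2.3, 1.8, -1],
    [0, 0, 1.6, -1.6, 2.3, 1.8, -1],
    [0, 0, 1.6, -1.6, 2.4, 1.8, -1],
    [0, 0, 1.6, -1.5, 2.4, 1.8, -1],
    [0, 0, 0, 0, 0, 0, -1],
  ],
)

```text
time_s: 5.28
eef_pos: [462.7, -344.5, 190.3]
tcp_rot: [-3.112, 0.377, -0.013]
contact_force: [-1.7, 0.7, -0.9]
gripper_width: 85.6
gripper_force: 0.0
```

```bash
python3 - <<'E'
from plan import *
st()
plan([((461.6,-353,135),down(-.24)),((461.6,-353,78),down(-.24))],-1)
E
```

```text
t 5.28 p [ 462.7 -344.5  190.3] F [-1.7  0.7 -0.9] w 85.6 f 0.0 slot [ -70.4 -326.1  183.8] rot err [ -2.  -24.5  11.2]
[[-0.2,-0.2,-0,0.03,0.45,2.76,-1],[-0.2,-0.2,-0,0.04,0.44,2.77,-1],[0,0,0,0,0,2.85,-1],[0,0,0,0,0,2.85,-1]]
```

>>> drive_tool(
  rows=[
    [-0.2, -0.2, 0, 0, 0.5, 2.7, -1],
    [-0.2, -0.2, 0, 0, 0.4, 2.7, -1],
    [0, 0, 0, 0, 0, 2.8, -1],
    [0, 0, 0, 0, 0, 2.9, -1],
    [0, 0, 0, 0, 0, 0, -1],
    [0, 0, 0, 0, 0, 0, 1],
    [0, 0, 0, 0, 0, 0, 1],
    [0, 0, 0, 0, 0, 0, 1],
    [0, 0, 0, 0, 0, 0, 1],
    [0, 0, 0, 0, 0, 0, 1],
  ],
)

```text
time_s: 6.12
eef_pos: [466.6, -352.7, 84.8]
tcp_rot: [3.117, -0.371, 0.013]
contact_force: [0.1, -1.6, 7.4]
gripper_width: 49.2
gripper_force: 62.4
```

```bash
python3 - <<'E'
from plan import *
st()
p,R=now();print(Ro.from_matrix(down(-.24).T@R).as_rotvec()*57.3)
# pack origin in tool frame (assume centered on y)
H=np.array([461.6,-353,0])
print('pack in tool',R.T@(H-p))
plan([(p+[0,0,40],R)],1)
E
```

```text
t 6.12 p [ 466.6 -352.7   84.8] F [ 0.1 -1.6  7.4] w 49.2 f 62.4 slot [-111.  -334.2   86.4] rot err [ -2.5 -24.5  10.8]
[-0.10185967  0.47436749 -0.1854585 ]
pack in tool [-5.52917085  1.29088738 84.80712198]
[[0,0,0,0.02,0,-2,1],[0,0,0,0.02,0,-2,1]]
```

```bash
python3 - <<'E'
from plan import *
p,R=now()
plan([(p+[0,0,115],R),((480,-130,300),TS),(slot(5.5,0,185),TS)],1,step=34)
E
```

```text
[[0,0,0,0.02,0.01,-2.87,1],[0,0,0,0.02,0.01,-2.87,1],[0,0,0,0.02,0.01,-2.87,1],[0,0,0,0.02,0.01,-2.87,1],[0.3,3.1,-1.4,-0.48,-2.74,-1.26,1],[0.3,3.1,-1.4,-0.35,-2.76,-1.27,1],[0.3,3.1,-1.4,-0.21,-2.77,-1.27,1],[0.3,3.1,-1.4,-0.08,-2.78,-1.26,1],[0.3,3.1,-1.4,0.05,-2.79,-1.25,1],[0.3,3.1,-1.4,0.18,-2.8,-1.22,1]]
[[0.3,3.1,-1.4,0.31,-2.8,-1.19,1],[0.3,3.1,-1.4,0.44,-2.79,-1.16,1],[0,0,0,0.45,-2.22,1.9,1],[0,0,0,0.45,-2.22,1.9,1],[0,0,0,0.45,-2.22,1.9,1],[0,0,0,0.45,-2.22,1.9,1],[0,0,0,0.45,-2.22,1.9,1]]
```

>>> drive_tool(
  rows=[
    [0, 0, 0, 0, 0, -2.0, 1],
    [0, 0, 0, 0, 0, -2.8, 1],
    [0, 0, 0, 0, 0, -3.3, 1],
    [0, 0, 0, 0, 0, -3.4, 1],
    [0.3, 3.1, -1.4, -0.5, -2.7, -1.3, 1],
    [0.3, 3.1, -1.4, -0.4, -2.7, -1.3, 1],
    [0.3, 3.1, -1.4, -0.2, -2.8, -1.3, 1],
    [0.3, 3.1, -1.4, -0.1, -2.8, -1.3, 1],
    [0.3, 3.1, -1.4, 0, -2.8, -1.2, 1],
    [0.3, 3.1, -1.4, 0.2, -2.8, -1.2, 1],
  ],
)

```text
time_s: 6.95
eef_pos: [473.2, -183.4, 275.3]
tcp_rot: [3.086, -0.135, 0.522]
contact_force: [1.6, 0.5, -3.2]
gripper_width: 49.3
gripper_force: 64.3
```

>>> drive_tool(
  rows=[
    [0.3, 3.1, -1.4, 0.3, -2.8, -1.2, 1],
    [0.3, 3.1, -1.4, 0.4, -2.8, -1.2, 1],
    [0, 0, 0, 0.4, -2.2, 1.9, 1],
    [0, 0, 0, 0.4, -2.2, 1.9, 1],
    [0, 0, 0, 0.5, -2.2, 1.9, 1],
    [0, 0, 0, 0.5, -2.2, 1.9, 1],
    [0, 0, 0, 0.5, -1.5, 1.0, 1],
    [0, 0, 0, 0, 0, 0, 1],
  ],
)

```text
time_s: 7.62
eef_pos: [537.7, -25.8, 230.0]
tcp_rot: [3.057, -0.054, 0.681]
contact_force: [-0.8, -0.5, -3.9]
gripper_width: 49.2
gripper_force: 64.7
```

```bash
cat > m2.py <<'E'
from plan import *
from fit import sdf,least_squares
import sys
st()
p,R=now()
for cam in('scene','top'):
    im,d=snap(cam,cam+'_'+sys.argv[1]+'.png')
    W,u,v=world(cam,d)
    T=(W-p)@R
    m=(abs(T[:,0])<70)&(abs(T[:,1])<40)&(T[:,2]>2)&(T[:,2]<110)
    Q=(W-O)@SL
    m&=~((Q[:,2]<50)&(Q[:,2]>-50)) & ~((Q[:,0]>56)&(Q[:,2]<85))
    P=T[m];b=[[-28,28,-25,25,12,120],[28,52,-13,13,50,64]]
    def f(x):
        A=Ro.from_rotvec(x[3:]).as_matrix()
        return sdf(((P-x[:3])@A)*[1,-1,-1],b)   # pack frame: FL in tool
    r=least_squares(f,[-5.5,0,84.8,0,0,0],loss='soft_l1',f_scale=2,x_scale=[10,10,10,.1,.1,.1])
    print(cam,m.sum(),r.x[:3].round(1),np.degrees(r.x[3:]).round(1),np.median(abs(f(r.x))))
E
python3 m2.py 4
```

```text
t 7.62 p [537.7 -25.8 230. ] F [-0.8 -0.5 -3.9] w 49.2 f 64.7 slot [  1.5  -4.4 194. ] rot err [ 0.1  0.1 -0.5]
scene 942 [-3.5  1.8 88.7] [-1.4  1.2  0.3] 1.5281682879833145
top 134 [-4.5  2.  80.9] [-0.9 -0.7 -0.3] 1.01346956891007
```

>>> drive_tool(
  rows=[
    [0, 0, 0.3, 0.3, -0.5, 1.5, 1],
    [0, 0, 0.2, 0, 0, 2.0, 1],
    [0, 0, 0, 0, 0, 1.5, 1],
    [0, 0, 0, 0, 0, 0.6, 1],
    [0, 0, 0, 0, 0, 0.4, 1],
    [0, 0, 0, 0, 0, 0.4, 1],
    [0, 0, 0, 0, 0, 0, 1],
  ],
)

```text
time_s: 8.3
eef_pos: [567.4, -25.1, 174.2]
tcp_rot: [3.057, -0.072, 0.683]
contact_force: [-0.4, 0.8, -3.9]
gripper_width: 49.1
gripper_force: 64.6
```

```bash
python3 m2.py 5; python3 -c "
import cv2
a=cv2.imread('pics/scene_5.png');cv2.imwrite('pics/s5c.png',cv2.resize(a[170:300,230:400],(680,520),interpolation=cv2.INTER_CUBIC))"
```

```text
t 8.3 p [567.4 -25.1 174.2] F [-0.4  0.8 -3.9] w 49.1 f 64.6 slot [  4.8  -2.4 131. ] rot err [0.  0.2 0.2]
scene 930 [-0.2  1.8 88.2] [-1.7  3.9  0.6] 1.7817862774076048
top 176 [25.1 -6.8 93.9] [ 5.2 21.9 -5.3] 2.1948246003032956
```

View pics/s5c.png

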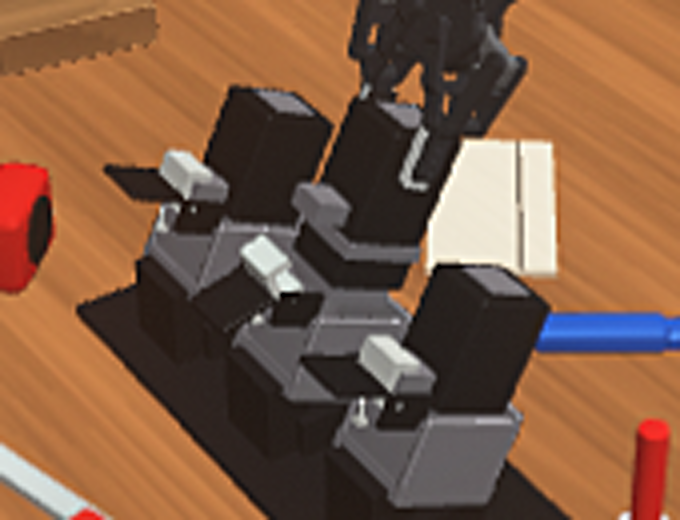

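The pack hangs above the middle slot with its lug to the rear at crop (320,205), and the latch is still open. I correct y by 3 mm and lower it.

>>> drive_tool(
  rows=[
    [0, 0, 0, 0, -0.3, 0, 1],
    [0, 0, 0, 0, 0, 0.5, 1],
    [0, 0, 0, 0, 0, 0.5, 1],
    [0, 0, 0, 0, 0, 0, 1],
  ],
)

```text
time_s: 8.73
eef_pos: [571.9, -21.7, 164.2]
tcp_rot: [3.057, -0.071, 0.682]
contact_force: [0.4, 0.3, -4.0]
gripper_width: 48.8
gripper_force: 64.7
```

>>> drive_tool(
  rows=[
    [0, 0, 0, 0, 0, 0.5, 1],
    [0, 0, 0, 0, 0, 0.4, 1],
    [0, 0, 0, 0, 0, 0.4, 1],
    [0, 0, 0, 0, 0, 0, 1],
  ],
)

```text
time_s: 9.07
eef_pos: [577.3, -22.1, 152.2]
tcp_rot: [3.057, -0.072, 0.681]
contact_force: [0.6, 0.1, -3.5]
gripper_width: 49.2
gripper_force: 64.7
```

```bash
python3 - <<'E'
from plan import *
st();print(SL.T@manip.get_obs()['contact_force'],manip.get_obs()['wrist_torque'])
E
```

```text
t 9.07 p [577.3 -22.1 152.2] F [ 0.6  0.1 -3.5] w 49.2 f 64.7 slot [  4.3   1.  106.9] rot err [0.  0.1 0.1]
[-0.92094182  0.16501995 -3.41570932] [0.07243873 0.50349456 0.01971551]
```

>>> drive_tool(
  rows=[
    [0, 0, 0, 0, 0, 0.4, 1],
    [0, 0, 0, 0, 0, 0.4, 1],
    [0, 0, 0, 0, 0, 0.4, 1],
    [0, 0, 0, 0, 0, 0, 1],
  ],
)

```text
time_s: 9.4
eef_pos: [582.4, -22.4, 141.5]
tcp_rot: [3.057, -0.072, 0.681]
contact_force: [0.3, 0.2, -3.3]
gripper_width: 49.1
gripper_force: 64.7
```

>>> drive_tool(
  rows=[
    [0, 0, 0, 0, 0, 0.3, 1],
    [0, 0, 0, 0, 0, 0.3, 1],
    [0, 0, 0, 0, 0, 0, 1],
  ],
)

```text
time_s: 9.65
eef_pos: [584.7, -22.4, 136.4]
tcp_rot: [3.057, -0.071, 0.681]
contact_force: [-1.4, -0.1, -3.1]
gripper_width: 48.9
gripper_force: 64.9
```

```bash
python3 - <<'E'
from plan import *
st();print(SL.T@manip.get_obs()['contact_force'],manip.get_obs()['wrist_torque'])
E
```

```text
t 9.65 p [584.7 -22.4 136.4] F [-1.4 -0.1 -3.1] w 48.9 f 64.9 slot [ 4.4  1.1 89.4] rot err [0.  0.1 0.1]
[-2.60459166 -0.13854278 -2.21781998] [0.07629055 0.62047722 0.1031842 ]
```

>>> drive_tool(
  rows=[
    [0, 0, 0, 0, 0, 0.2, 1],
    [0, 0, 0, 0, 0, 0.2, 1],
    [0, 0, 0, 0, 0, 0, 1],
  ],
)

```text
time_s: 9.9
eef_pos: [586.9, -22.6, 133.1]
tcp_rot: [3.057, -0.071, 0.683]
contact_force: [0.2, 0.6, -3.1]
gripper_width: 49.1
gripper_force: 64.6
```

```bash
python3 - <<'E'
from plan import *
st();print(SL.T@manip.get_obs()['contact_force'],manip.get_obs()['wrist_torque'])
E
```

```text
t 9.9 p [586.9 -22.6 133.1] F [ 0.2  0.6 -3.1] w 49.1 f 64.6 slot [ 4.9  1.  85.5] rot err [0.  0.2 0.1]
[-1.17574761  0.58164687 -2.86132439] [0.03020898 0.54796823 0.0055076 ]
```

>>> drive_tool(
  rows=[
    [0, 0, 0, 0, 0, 0.2, 1],
    [0, 0, 0, 0, 0, 0.2, 1],
    [0, 0, 0, 0, 0, 0, 1],
  ],
)

```text
time_s: 10.15
eef_pos: [588.5, -23.5, 131.1]
tcp_rot: [3.055, -0.073, 0.687]
contact_force: [-21.9, -13.6, 31.5]
gripper_width: 49.5
gripper_force: 69.6
```

```bash
python3 - <<'E'
from plan import *
st();print(SL.T@manip.get_obs()['contact_force'],manip.get_obs()['wrist_torque'])
im,d=snap('scene','s6.png')
cv2.imwrite('pics/s6c.png',cv2.resize(im[170:300,230:400,::-1],(680,520),interpolation=cv2.INTER_CUBIC))
E
```

```text
t 10.15 p [588.5 -23.5 131.1] F [-21.9 -13.6  31.5] w 49.5 f 69.6 slot [ 5.6  0.1 83. ] rot err [-0.   0.3  0.2]
[ -5.97680103 -14.52920764  37.59083282] [-2.60623108  1.23318119 -1.38545336]
```

View pics/s6c.png

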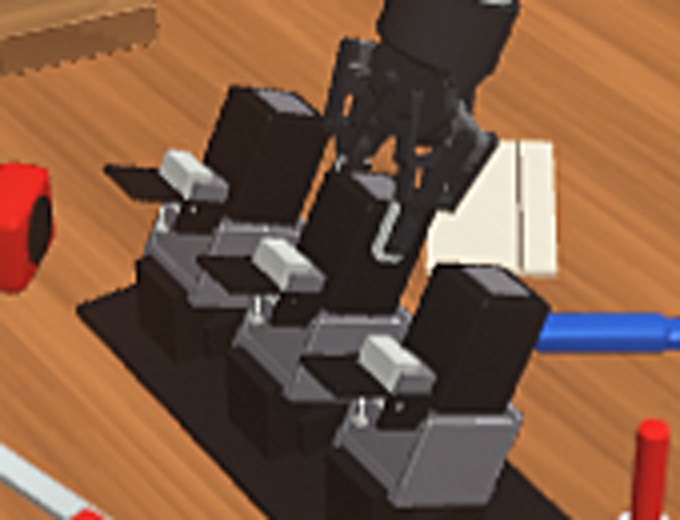

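The pack is home and the middle latch is shut over its lug, lip at crop (290,265), level with its neighbours. I release and retreat.

>>> drive_tool(
  rows=[
    [0, 0, 0, 0, 0, -0.1, -1],
    [0, 0, 0, 0, 0, 0, -1],
    [0, 0, 0, 0, 0, 0, -1],
    [0, 0, 0, 0, 0, 0, -1],
    [0, 0, 0, 0, 0, -1.5, -1],
    [0, 0, 0, 0, 0, -3, -1],
    [0, 0, 0, 0, 0, -3.5, -1],
    [0, 0, 0, 0, 0, -3.5, -1],
    [0, 0, 0, 0, 0, -1, 0],
  ],
)

```text
time_s: 10.95
eef_pos: [534.6, -20.2, 247.5]
tcp_rot: [3.055, -0.071, 0.688]
contact_force: [1.6, -0.6, 0.3]
gripper_width: 75.5
gripper_force: 0.0
```

```bash
python3 - <<'E'
from plan import *
st()
plan([((550,90,275),down(0)),((580,331.5,250),down(0)),((580,331.5,190),down(0))],0,step=36)
E
```

```text
t 10.95 p [534.6 -20.2 247.5] F [ 1.6 -0.6  0.3] w 75.5 f 0.0 slot [  5.9   1.  211.3] rot err [0.  0.4 0.1]
[[0.1,-6.3,-0.7,0.53,-2.77,-0.51,0],[0.1,-6.3,-0.7,0.5,-2.77,-0.56,0],[0.1,-6.3,-0.7,0.47,-2.76,-0.61,0],[0.1,-6.3,-0.7,0.43,-2.76,-0.65,0],[0,0,0,0.43,-3.45,0.36,0],[0,0,0,0.43,-3.45,0.36,0],[0,0,0,0.43,-3.45,0.36,0],[0,0,0,0.43,-3.45,0.36,0],[0,0,0,0.43,-3.45,0.36,0],[0,0,0,0.43,-3.45,0.36,0]]
[[0,0,0,0.43,-3.45,0.36,0],[0,0,0,0,0,3,0],[0,0,0,0,0,3,0]]
```

>>> drive_tool(
  rows=[
    [0.1, -6.3, -0.7, 0.5, -2.8, -0.5, 0],
    [0.1, -6.3, -0.7, 0.5, -2.8, -0.6, 0],
    [0.1, -6.3, -0.7, 0.5, -2.8, -0.6, 0],
    [0.1, -6.3, -0.7, 0.4, -2.8, -0.6, 0],
    [0, 0, 0, 0.4, -3.4, 0.4, 0],
    [0, 0, 0, 0.4, -3.4, 0.4, 0],
    [0, 0, 0, 0.4, -3.4, 0.4, 0],
    [0, 0, 0, 0.4, -3.5, 0.3, 0],
    [0, 0, 0, 0.4, -3.5, 0.3, 0],
    [0, 0, 0, 0.5, -3.5, 0.3, 0],
  ],
)

```text
time_s: 11.78
eef_pos: [574.3, 298.8, 248.2]
tcp_rot: [3.14, 0.004, 0.01]
contact_force: [1.1, -0.2, -0.5]
gripper_width: 42.5
gripper_force: 0.0
```

>>> drive_tool(
  rows=[
    [0, 0, 0, 0.4, -3.4, 0.3, 0],
    [0, 0, 0, 0, 0, 2, 0],
    [0, 0, 0, 0, 0, 0, 0],
  ],
)

```text
time_s: 12.03
eef_pos: [577.1, 332.1, 222.2]
tcp_rot: [3.139, 0.008, 0.005]
contact_force: [-0.9, -0.7, -1.3]
gripper_width: 43.0
gripper_force: 0.0
```

```bash
python3 - <<'E'
from plan import *
st()
plan([((580,331.5,180),down(0)),((580,331.5,126),down(0))],0,step=30)
im,d=snap('scene','s7.png')
cv2.imwrite('pics/s7c.png',cv2.resize(im[230:370,350:520,::-1],(680,560),interpolation=cv2.INTER_CUBIC))
E
```

```text
t 12.03 p [577.1 332.1 222.2] F [-0.9 -0.7 -1.3] w 43.0 f 0.0 slot [ 19.4 354.9 177.1] rot err [  0.5 -24.8  -2.8]
[[0.1,-0.1,0.1,0.14,0.02,2.11,0],[0.1,-0.1,0.1,0.14,0.03,2.11,0],[0,0,0,0,0,2.7,0],[0,0,0,0,0,2.7,0]]
```

View pics/s7c.png

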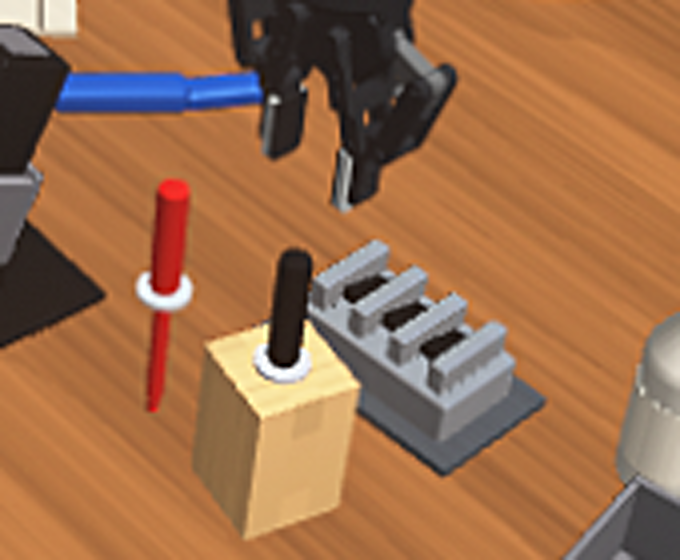

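The black stylus at crop (290,305) stands in the wooden block below the open fingers; the red look-alike at (170,290) stands apart and stays alone. I grasp the black one.

>>> drive_tool(
  rows=[
    [0.1, -0.1, 0.1, 0.2, 0, 2.1, 0],
    [0.1, -0.1, 0.1, 0.1, 0, 2.1, 0],
    [0, 0, 0, 0, 0, 2.7, 0],
    [0, 0, 0, 0, 0, 2.7, 0],
    [0, 0, 0, 0, 0, 0, 0],
    [0, 0, 0, 0, 0, 0, 1],
    [0, 0, 0, 0, 0, 0, 1],
    [0, 0, 0, 0, 0, 0, 1],
    [0, 0, 0, 0, 0, 0, 1],
  ],
)

```text
time_s: 12.83
eef_pos: [583.1, 331.0, 132.2]
tcp_rot: [-3.138, 0.002, -0.01]
contact_force: [0.6, -1.6, 7.2]
gripper_width: 16.1
gripper_force: 58.9
```

```bash
python3 - <<'E'
from plan import *
st();p,R=now();print(Ro.from_matrix(down(0).T@R).as_rotvec()*57.3)
E
```

```text
t 12.83 p [583.1 331.  132.2] F [ 0.6 -1.6  7.2] w 16.1 f 58.9 slot [-13.2 354.1  92.9] rot err [  0.7 -24.6  -2.4]
[0.1918395  0.35293875 0.08691942]
```

>>> drive_tool(
  rows=[
    [0, 0, 0, 0, 0, -2, 1],
    [0, 0, 0, 0, 0, -3, 1],
    [0, 0, 0, 0, 0, -3, 1],
    [0, 0, 0, 0, 0, -3, 1],
    [0, 0, 0, -2.9, 0.4, -0.3, 1],
    [0, 0, 0, -2.9, 0.5, 0, 1],
    [0, 0, 0, -2.9, 0.5, 0, 1],
    [0, 0, 0, -2.7, 0.5, 0, 1],
    [0, 0, 0, 0, 0, 0, 1],
  ],
)

```text
time_s: 13.58
eef_pos: [463.1, 310.6, 243.7]
tcp_rot: [-3.14, 0.001, -0.003]
contact_force: [1.8, 0.3, 0.2]
gripper_width: 16.4
gripper_force: 58.6
```

```bash
cat > m3.py <<'E'
from plan import *
from fit import fit,sdf,least_squares
st();p,R=now()
for cam in('scene','top'):
    im,d=snap(cam,cam+'_8.png');W,u,v=world(cam,d)
    m=(np.hypot(W[:,0]-p[0]+3,W[:,1]-p[1])<20)&(W[:,2]>p[2]-124)&(W[:,2]<p[2]-48)
    g=W[m]
    if len(g)>15:
        r=least_squares(lambda q:np.hypot(g[:,0]-q[0]-q[2]*(g[:,2]-p[2]+127),g[:,1]-q[1]-q[3]*(g[:,2]-p[2]+127))-5,[p[0]-3,p[1],0,0],loss='soft_l1')
        print(cam,'tip',len(g),r.x.round(3),'minus tcp',(r.x[:2]-p[:2]).round(1),'zmin',g[:,2].min())
    b=[[-32,32,a,e,0,54] for a,e in((-51,-39),(-21,-9),(9,21),(39,51))]+[[-17,17,-51,51,0,45]]
    B=W[(W[:,0]>400)&(W[:,0]<510)&(W[:,1]>235)&(W[:,1]<390)&(W[:,2]>25)&(W[:,2]<62)]
    print(cam,'bank',fit(lambda P:sdf(P,b),B,(455,311,.05)))
    for s_ in manip.silhouettes(cam,'rocker0'):
        Q,_,_=world(cam,d,s_['pixels']);print('  rocker',round(s_['confidence'],2),np.median(Q,0).round(),s_['extent'])
E
python3 m3.py; python3 - <<'E'
import cv2
a=cv2.imread('pics/scene_8.png')[240:370,390:530]
cv2.imwrite('pics/s8c.png',cv2.resize(a,(630,585),interpolation=cv2.INTER_CUBIC))
E
```

```text
t 13.58 p [463.1 310.6 243.7] F [1.8 0.3 0.2] w 16.4 f 58.6 slot [-73.9 328.4 244.3] rot err [  0.6 -24.9  -2.5]
scene tip 118 [4.59402e+02 3.10321e+02 2.60000e-02 7.00000e-03] minus tcp [-3.7 -0.3] zmin 120.34496082498335
scene bank (array([4.52712941e+02, 3.11245799e+02, 3.77972221e-02]), np.float64(1.9922290349903067))
  rocker 0.56 [460. 341.  48.] [455.7, 314.9, 466.0, 320.2]
  rocker 0.56 [464. 310.  48.] [447.7, 307.2, 455.6, 314.1]
  rocker 0.46 [461. 281.  49.] [436.0, 297.7, 443.5, 304.8]
top bank (array([4.57197740e+02, 3.09330700e+02, 3.91578699e-02]), np.float64(2.492661573010057))
```

View pics/s8c.png

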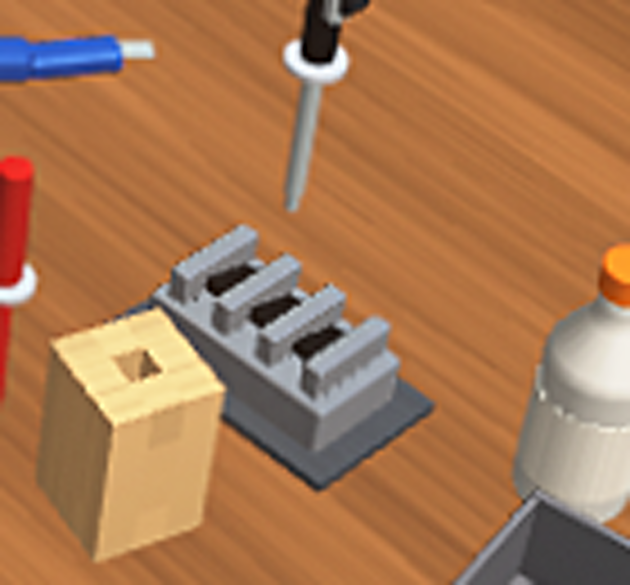

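Collar, shank and tip hang above the box, tip at crop (293,208); the middle rocker is at (275,312). I align and lower.

>>> drive_tool(
  rows=[
    [0, 0, 0, 0.7, -0.1, 1.5, 1],
    [0, 0, 0, 0, 0, 2.0, 1],
    [0, 0, 0, 0, 0, 1.5, 1],
    [0, 0, 0, 0, 0, 0.7, 1],
    [0, 0, 0, 0, 0, 0, 1],
    [0, 0, 0, 0, 0, 0, 1],
  ],
)

```text
time_s: 14.28
eef_pos: [475.4, 312.9, 185.8]
tcp_rot: [-3.14, 0.002, -0.006]
contact_force: [-0.1, -0.2, -0.2]
gripper_width: 16.3
gripper_force: 58.6
```

```bash
python3 - <<'E'
from plan import *
st()
im,d=snap('scene')
cv2.imwrite('pics/s9c.png',cv2.resize(im[270:360,420:500,::-1],(520,585),interpolation=cv2.INTER_CUBIC))
E
```

```text
t 14.28 p [475.4 312.9 185.8] F [-0.1 -0.2 -0.2] w 16.3 f 58.6 slot [-87.3 331.1 186.7] rot err [  0.7 -24.8  -2.4]
```

View pics/s9c.png

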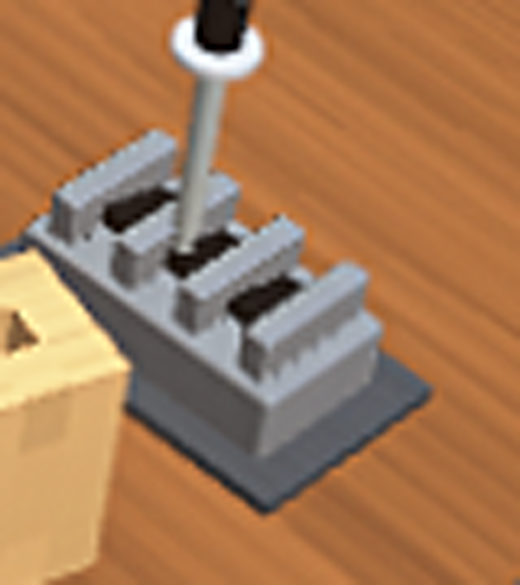

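>>> drive_tool(
  rows=[
    [0, 0, 0, -0.5, 0.2, 0, 1],
    [0, 0, 0, 0, 0, 0.4, 1],
    [0, 0, 0, 0, 0, 0, 1],
    [0, 0, 0, 0, 0, 0, 1],
  ],
)

```text
time_s: 14.67
eef_pos: [469.8, 310.8, 181.9]
tcp_rot: [-3.139, 0.002, -0.006]
contact_force: [0.0, -0.1, -1.2]
gripper_width: 16.7
gripper_force: 58.6
```

>>> drive_tool(
  rows=[
    [0, 0, 0, 0, 0, 0.3, 1],
    [0, 0, 0, 0, 0, 0.3, 1],
    [0, 0, 0, 0, 0, 0.2, 1],
    [0, 0, 0, 0, 0, 0, 1],
  ],
)

```text
time_s: 15.0
eef_pos: [469.7, 310.7, 173.1]
tcp_rot: [-3.14, 0.002, -0.005]
contact_force: [-0.2, 0.3, -1.3]
gripper_width: 16.3
gripper_force: 58.8
```

>>> drive_tool(
  rows=[
    [0, 0, 0, 0, 0, 0.2, 1],
    [0, 0, 0, 0, 0, 0, 1],
  ],
)

```text
time_s: 15.17
eef_pos: [469.7, 310.7, 171.3]
tcp_rot: [-3.14, 0.002, -0.005]
contact_force: [-0.0, -0.0, -0.0]
gripper_width: 16.5
gripper_force: 58.8
```

```bash
python3 - <<'E'
from plan import *
st()
E
```

```text
t 15.17 p [469.7 310.7 171.3] F [-0. -0. -0.] w 16.5 f 58.8 slot [-98.4 328.7 175.9] rot err [  0.6 -24.8  -2.4]
```

>>> drive_tool(
  rows=[
    [0, 0, 0, 0, 0, 0.1, 1],
    [0, 0, 0, 0, 0, 0.1, 1],
    [0, 0, 0, 0, 0, 0, 1],
  ],
)

```text
time_s: 15.42
eef_pos: [470.2, 310.9, 170.0]
tcp_rot: [-3.139, 0.002, -0.007]
contact_force: [-0.2, -0.7, 6.4]
gripper_width: 16.7
gripper_force: 59.6
```

>>> drive_tool(
  rows=[
    [0, 0, 0, 0, 0, -1.0, 1],
    [0, 0, 0, 0, 0, -2.5, 1],
    [0, 0, 0, 0, 0, -3.0, 1],
    [0, 0, 0, 0, 0, -1.0, 1],
    [0, 0, 0, 0, 0, 0, 1],
  ],
)

```text
time_s: 15.83
eef_pos: [471.0, 311.5, 248.0]
tcp_rot: [-3.137, 0.002, -0.013]
contact_force: [0.2, 0.3, -0.9]
gripper_width: 16.5
gripper_force: 58.7
```

```bash
python3 - <<'E'
from plan import *
st()
im,d=snap('scene')
cv2.imwrite('pics/s10c.png',cv2.resize(im[250:370,390:510,::-1],(600,600),interpolation=cv2.INTER_CUBIC))
for s_ in manip.silhouettes('scene','rocker0'):
    W,u,v=world('scene',d,s_['pixels']);print(s_['extent'],np.median(W,0).round(),np.polyfit(W[:,0]-460,W[:,2],1).round(2))
p,R=now()
W,u,v=world('scene',d)
g=W[(np.hypot(W[:,0]-p[0]+3,W[:,1]-p[1])<20)&(W[:,2]>p[2]-124)&(W[:,2]<p[2]-48)]
from fit import least_squares
r=least_squares(lambda q:np.hypot(g[:,0]-q[0]-q[2]*(g[:,2]-p[2]+127),g[:,1]-q[1]-q[3]*(g[:,2]-p[2]+127))-5,[p[0]-3,p[1],0,0],loss='soft_l1')
print('tip',r.x.round(3),'minus tcp',(r.x[:2]-p[:2]).round(1),g[:,2].min())
E
```

```text
t 15.83 p [471.  311.5 248. ] F [ 0.2  0.3 -0.9] w 16.5 f 58.7 slot [-64.9 329.6 244.8] rot err [  0.8 -24.5  -2.4]
[454.6, 314.2, 465.5, 318.8] [458. 342.  48.] [ 0.29 48.7 ]
[445.5, 303.6, 458.9, 314.2] [455. 309.  47.] [-0.1  46.11]
[280.0, 231.3, 309.0, 245.8] [657. -23. 141.] [ 0.22 96.69]
[436.9, 300.5, 444.7, 305.2] [463. 281.  49.] [ 0.28 48.01]
tip [ 4.70821e+02  3.12078e+02 -3.00000e-02 -4.00000e-03] minus tcp [1.2 1.4] 122.33183028696773
```

View pics/s10c.png

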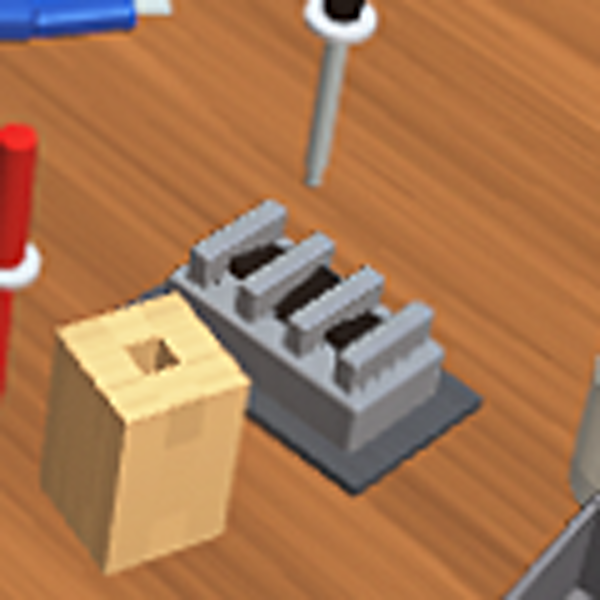

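The middle rocker has switched: its near end is now up at crop (325,280), while the outer two slope as before. I return the stylus next.

>>> drive_tool(
  rows=[
    [0, 0, 0, 2.5, -0.4, 0, 1],
    [0, 0, 0, 3.0, -0.5, 0, 1],
    [0, 0, 0, 3.0, -0.5, 0, 1],
    [0, 0, 0, 2.3, -0.4, 0, 1],
    [0, 0, 0, 0, 0, 0, 1],
    [0, 0, 0, 0, 0, 0, 1],
    [0, 0, 0, 0, 0, 0, 1],
  ],
)

```text
time_s: 16.52
eef_pos: [576.6, 328.0, 243.5]
tcp_rot: [-3.141, 0.002, -0.002]
contact_force: [-0.6, 0.4, -1.5]
gripper_width: 16.3
gripper_force: 58.6
```

```bash
python3 - <<'E'
from plan import *
from fit import fit,sdf,least_squares
st();p,R=now();print(np.degrees(Ro.from_matrix(down(0).T@R).as_rotvec()).round(2))
im,d=snap('scene');W,u,v=world('scene',d)
g=W[(np.hypot(W[:,0]-p[0]+1,W[:,1]-p[1])<20)&(W[:,2]>p[2]-124)&(W[:,2]<p[2]-48)]
r=least_squares(lambda q:np.hypot(g[:,0]-q[0]-q[2]*(g[:,2]-p[2]+127),g[:,1]-q[1]-q[3]*(g[:,2]-p[2]+127))-5,[p[0]-1,p[1],0,0],loss='soft_l1')
print('tip',r.x.round(3),g[:,2].min(),len(g))
B=W[(W[:,0]>530)&(W[:,0]<625)&(W[:,1]>290)&(W[:,1]<380)&(W[:,2]>10)&(W[:,2]<102)]
print(fit(lambda P:sdf(P,[[-30,30,-30,30,0,95]]),B,(580,332,-.22),True))
E
```

```text
t 16.52 p [576.6 328.  243.5] F [-0.6  0.4 -1.5] w 16.3 f 58.6 slot [ 28.1 350.8 196.5] rot err [  0.6 -24.9  -2.4]
[0.05 0.06 0.09]
tip [5.72067e+02 3.27237e+02 2.00000e-02 1.50000e-02] 119.8066843122213 130
(array([ 5.79845422e+02,  3.31277676e+02, -2.21640431e-01,  1.06290151e+00]), np.float64(1.0448659313391477))
```

>>> drive_tool(
  rows=[
    [0, 0, 0, 0.4, -0.2, 0, 1],
    [0, 0, 0, 0.3, -0.2, 0, 1],
    [0, 0, 0, 0, 0, 1.0, 1],
    [0, 0, 0, 0, 0, 0.5, 1],
    [0, 0, 0, 0, 0, 0, 1],
    [0, 0, 0, 0, 0, 0, 1],
  ],
)

```text
time_s: 17.07
eef_pos: [584.2, 332.3, 229.4]
tcp_rot: [-3.14, 0.002, -0.004]
contact_force: [0.0, 0.5, -0.7]
gripper_width: 16.4
gripper_force: 58.6
```

>>> drive_tool(
  rows=[
    [0, 0, 0, -0.1, 0.1, 0.4, 1],
    [0, 0, 0, 0, 0, 0.5, 1],
    [0, 0, 0, 0, 0, 0.5, 1],
    [0, 0, 0, 0, 0, 0, 1],
  ],
)

```text
time_s: 17.4
eef_pos: [583.2, 331.2, 214.8]
tcp_rot: [-3.14, 0.002, -0.003]
contact_force: [-0.8, -0.0, -0.9]
gripper_width: 16.3
gripper_force: 58.6
```

>>> drive_tool(
  rows=[
    [0, 0, 0, 0, 0, 0.5, 1],
    [0, 0, 0, 0, 0, 0.5, 1],
    [0, 0, 0, 0, 0, 0, 1],
  ],
)

```text
time_s: 17.65
eef_pos: [583.4, 331.3, 204.9]
tcp_rot: [-3.14, 0.002, -0.004]
contact_force: [-0.8, -0.2, -0.5]
gripper_width: 16.8
gripper_force: 58.6
```

>>> drive_tool(
  rows=[
    [0, 0, 0, 0, 0, 1.0, 1],
    [0, 0, 0, 0, 0, 1.0, 1],
    [0, 0, 0, 0, 0, 1.0, 1],
    [0, 0, 0, 0, 0, 1.0, 1],
    [0, 0, 0, 0, 0, 0, 1],
  ],
)

```text
time_s: 18.07
eef_pos: [582.7, 331.0, 163.3]
tcp_rot: [-3.141, 0.002, -0.001]
contact_force: [-0.1, -0.0, -1.6]
gripper_width: 16.6
gripper_force: 58.6
```

>>> drive_tool(
  rows=[
    [0, 0, 0, 0, 0, 1.0, 1],
    [0, 0, 0, 0, 0, 0.9, 1],
    [0, 0, 0, 0, 0, 0.8, 1],
    [0, 0, 0, 0, 0, 0.2, 1],
    [0, 0, 0, 0, 0, 0, 1],
  ],
)

```text
time_s: 18.48
eef_pos: [583.6, 331.5, 136.2]
tcp_rot: [-3.14, 0.002, -0.004]
contact_force: [-0.2, -0.2, -0.2]
gripper_width: 16.9
gripper_force: 58.6
```

>>> drive_tool(
  rows=[
    [0, 0, 0, 0, 0, 0.2, 1],
    [0, 0, 0, 0, 0, 0.1, 1],
    [0, 0, 0, 0, 0, 0, 1],
  ],
)

```text
time_s: 18.73
eef_pos: [584.2, 331.8, 134.3]
tcp_rot: [-3.139, 0.002, -0.006]
contact_force: [-0.1, -0.8, -0.3]
gripper_width: 16.8
gripper_force: 58.6
```

>>> drive_tool(
  rows=[
    [0, 0, 0, 0, 0, 0.15, 1],
    [0, 0, 0, 0, 0, 0.1, 1],
    [0, 0, 0, 0, 0, 0, 1],
  ],
)

```text
time_s: 18.98
eef_pos: [584.3, 331.8, 132.2]
tcp_rot: [-3.139, 0.002, -0.007]
contact_force: [-1.8, 0.1, 4.4]
gripper_width: 16.5
gripper_force: 59.4
```

Seated at the height of the grasp, with light contact. I open to about 42 mm, clear of the red stylus, and retreat.

>>> drive_tool(
  rows=[
    [0, 0, 0, 0, 0, 0, 0],
    [0, 0, 0, 0, 0, 0, 0],
    [0, 0, 0, 0, 0, 0, 0],
    [0, 0, 0, 0, 0, 0, 0],
    [0, 0, 0, 0, 0, -1.0, 0],
    [0, 0, 0, 0, 0, -2.5, 0],
    [0, 0, 0, 0, 0, -3.5, 0],
    [0, 0, 0, 0, 0, -3.5, 0],
    [0, 0, 0, 0, 0, -2, 0],
    [0, 0, 0, 0, 0, 0, 0],
  ],
)

```text
time_s: 19.82
eef_pos: [585.7, 332.6, 262.8]
tcp_rot: [-3.136, 0.002, -0.017]
contact_force: [0.1, -0.1, -0.2]
gripper_width: 42.6
gripper_force: 0.0
```

```bash
python3 - <<'E'
from plan import *
st()
im,d=snap('scene')
a=np.hstack([cv2.resize(im[175:295,235:355,::-1],(400,400),interpolation=cv2.INTER_CUBIC),cv2.resize(im[250:370,380:500,::-1],(400,400),interpolation=cv2.INTER_CUBIC)])
cv2.imwrite('pics/end.png',a)
E
```

```text
t 19.82 p [585.7 332.6 262.8] F [ 0.1 -0.1 -0.2] w 42.6 f 0.0 slot [ 44.4 355.8 210.3] rot err [  0.9 -24.4  -2.4]
```

View pics/end.png

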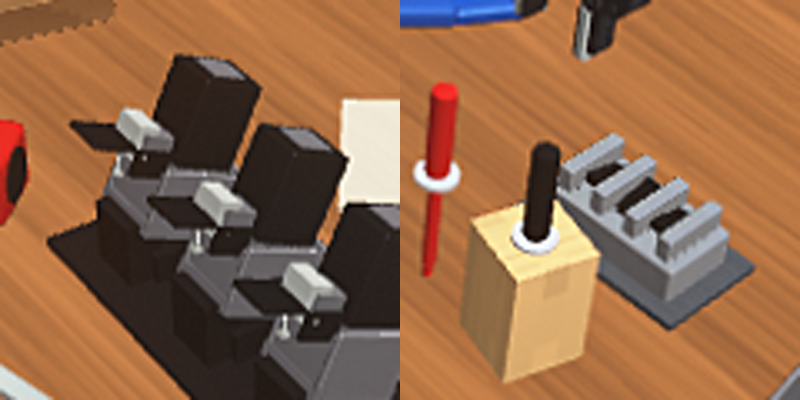

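The three packs are seated with latches shut (middle lip at (225,205)). The stylus stands in its block with the collar resting at (535,240), the middle rocker is on, and the gripper is clear of everything.

```bash
python3 -c "
from rig import manip
print(manip.close_job())"
```

```text
the job is handed in; nothing more can be done
None
```

The job is handed in at about 20 s: the spare pack is latched in the middle bay, only the middle rocker is on, and the stylus is back in its block.

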